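# Unlock and eject a hard disk from its dock

## Robot

A 6-joint arm with a two-finger parallel gripper is mounted at the origin on a cart in front of the work surface, level with it; the furniture and walls round the work are solid. World frame = base frame: x ahead of the robot, y to its left, z up, the work surface at z = 0. Lengths are in m, angles in rad, forces in N, time in s.
With the tool pointing down it reaches from about 0.3 to 0.85 m from the base axis. Payload 5.4 kg.
Tool frame: the origin (TCP) lies midway between the tips of the shut fingers; the grasp point (between the pads) lies 19 mm behind it; z points along the fingers, y is the direction in which the jaws open and shut (so a half turn about z gives the same grasp; the last joint's range is limited). The gripper opens to 85 mm and grips with 20 to 120 N. Pads are 22 mm wide; open, the fingers measure 114 mm over their backs; the gripper's body (76 mm by 85 mm) begins 54 mm behind the grasp point. The pads swing forward as they close: fully open they stand 13 mm farther back than shut.
Start: joints at [1.055, 0.158, 1.597, -0, 1.386, -0.21], TCP at [0.173, 0.548, 0.231] pointing down, gripper open.
Joint ranges: [-2.91, 2.91], [-0.94, 2.29], [0.18, 2.7], [-1.29, 4.43], [0.17, 2.64], [-3, 3]. Speed limits (rad/s): [2.57, 2.57, 3.14, 3.14, 3.14, 3.14].

## Interface

Orientations are given as [roll, pitch, yaw] about the fixed x, y, z axes, in that order (R = Rz(yaw) Ry(pitch) Rx(roll)).
In Python, from cell import r gives the robot as it stands. The module is installed in compiled form; this text tells all that it offers.
- The arm moves only by the tool arm_command, never from a script. Its arguments are lists of equal length, an entry for each row: "xyz": the shift along the tool's x, y, z as a fraction of full scale, a list of three; "turn": the turn, a rotation vector about the tool's x, y, z as a fraction of full scale, a list of three. A call has exactly 8 rows; each row shifts and turns the pose as measured when the row begins, along the tool's axes as they then stand; what a row does not reach is not made up. Full scale, the value 1, is 0.04 m for a shift and 4 degrees for a turn. A row lasts 1/10 s, in which the tool goes at most 50 mm and 8.59 degrees, less where a joint would pass 70% of its speed; a pose out of reach is approached as far as the arm can. A call with a number of a shift or a turn outside -1 to 1 is refused whole. A call with a gripper value outside its range is refused whole. "fingers" is the opening, from 0 (shut) to 1 (fully open), set as the call begins (left out, the last holds). The fingers move at their own pace and stop on an object; "squeeze" is the grip in N (left out, the last holds). Time passes only in rows, so rows that do not move let the fingers close, or fill a call up. It gives the time, the measured TCP pose, the force and the opening at its end, in the units of the state.
- r.sense(): the state, without advancing time (a new reading comes with each control period).
- r.read_camera(name): name is "side" or "top"; returns a dict with "img" (420x560x3 uint8, blue, green, red), "K" (3x3 intrinsics, pixels), "view" (4x4, takes a point from world to camera coordinates). Camera axes: x right, y down, z forward; pixel columns grow to the right and rows downward; lengths in m; the calibration is good to about 2 mm. A picture is of the moment at which its call begins. There is no depth.
- r.hand_in(): hands the job in, once; it reports no verdict.
Trained networks look in a picture, given as the dict that the camera call returned (one of the last four; its "shot" number tells which), for a name from the list of things; names that differ only in an ending like _2 or _b are one class to them, and where a whole thing is asked for, a point or a joint stands for the part that bears it (a point fixed in the world has none). Each returns a list of dicts, best first, with "p" (0 to 1); they miss things now and then, are a little off and sometimes report something else, mostly with a low value. They report only what shows in the picture. A call takes as long as a camera call. They do not tell look-alikes from the thing itself.
- r.find_in(label, picture): "point" ([x, y, z] in m, in the coordinates of the camera as it stood for that picture, good to about 4 mm: the middle of the surface that is visible of it).
The state is a dict: "t": time; "joint_pos": joint angles; "qd": joint speeds; "joint_torque": joint torques, N m; "tcp_pos": TCP position; "ee_rot": TCP orientation; "wrist_force": force on the tool from outside, world axes, zero at the start; "ft_torque": the same for the moment, N m; "finger_gap": finger opening in m.
Only numpy, scipy, OpenCV 4.12 (cv2) and the standard library are available. Lean on these libraries where they do the work, as an engineer would, in place of code of your own. Each camera call takes 0.05 s, during which the arm holds its last target. There are 200 camera calls.

## Task

Get the hard disk out of the dock: slide the steel safety catch aside to its stop, then push the release button it uncovers all the way home, but gently - stop as soon as you feel it bottom, because leaning on it breaks the ejector. Then lift the risen disk out and leave it standing upright in any bay of the open rack, without disturbing the small things lying around.

Things in the scene. Friction and masses are not known exactly. Their poses are not given: they have to be found in the camera images.
- dock: Grey box-shaped hard-disk dock fixed to the bench, 170 (x) x 120 (y) x 85 mm high. Origin at the centre of its underside, z up. Its flat top, the deck, is at z = 85 mm. The disk slot runs along its x; the catch stands on the deck over the release button.
- disk_slot (a point): Centre of the disk slot's mouth on the dock's deck, at dock x = -22, y = 0, z = 85 mm; the slot is 104 mm long (dock x) and 10.5 mm wide (dock y). Axes as the dock's.
- button_axis (a point): Point on the deck on the button's upright axis, dock x = 57, y = -30, z = 85 mm. The head's height is NOT reported and differs on every dock: the unpressed top is 14 to 30 mm above this point, so its end of travel, 10 mm lower (4 to 20 mm above), must be felt.
- release_button (a joint): Travel of the release button in m: 0 up, 0.010 home on its rigid collar. Round black head 22 mm across, pushed straight down; takes 5 to 8 N to move, then stops hard; stays where it is left. More than about 30 N breaks it. Pushing it home raises the disk 26 mm, which stays up.
- catch (a joint): Travel of the safety catch along the dock's +y, in m: 0 to 0.006 covers the button, 0.062 is its far stop, where the button is free. About 4 N of friction; stays where it is left. A steel hood, open to -y, 44 mm in x, 40 mm in y, its plate top 38 mm above the deck; a black thumb fin on it (30 mm in x, 8 mm in y) reaches 51 mm above the deck and can be pinched across y from above.
- catch_fin (a point): Centre of the catch's thumb fin, 44.5 mm above the deck, 6.5 mm above the hood's plate; moves with the catch. Axes as the dock's.
- disk_centre (a point): Centre of the hard disk (100 x 70 x 8 mm, 0.07 to 0.14 kg), standing on its long edge in the slot. Own x along its 100 mm length, own y upward along its 70 mm height, own z along its thickness. At first its top edge is 3 mm below the deck; with the button home it is 23 mm above and can be pinched across its thickness.
- disk: The same hard disk; origin 4 mm from the centre, in the middle of one large face; axes as for disk_centre.
- rack: Open disk rack fixed to the bench: black base 110 (x) x 80 (y) mm, with four upright aluminium dividers 100 mm long, 4 mm thick, along x. Origin at the centre of its underside, z up. Bay floor at z = 8, divider tops at z = 44. Three bays, each 16 mm wide, centred at y = -20, 0 and 20. A disk standing in a bay has its centre at z = 43.
- usb_stick: Small black USB stick 17 x 52 x 8 mm, bystander; origin at the centre of its underside.
- heat_sink: Finned heat sink 32 x 32 x 20 mm, bystander; origin at the centre of its underside.
- loupe: Black round loupe 34 mm across, 25 mm high, bystander; origin at the centre of its underside.
There are look-alikes about, which are no part of the job. What is meant by the rack is not orange, and is the larger of those in its own colour.

How it is judged:
By the outcome, as a careful person would: the job done as asked, in the order asked, and still so for the second after the job is handed in, with the robot touching nothing.
It also fails if it takes over 58 s, if anything falls off the work surface, if the arm or the gripper's body presses on something with over 40 N, if the wrist force passes 120 N, or if a joint passes its speed limit or range.

## Working session

There is one attempt and no reset: what is moved stays moved. The work goes in short steps, Python scripts to look and compute and a tool call to move; the robot and the scene stay as the last step left them, time stands still between calls to the robot, and variables do not carry over. Pictures are saved under pics/ and viewed, about 8 in all and at most 12, crops included, and the job is handed in when it is done.

Besides the shell and the picture viewer there is one more tool, called after "Emit:" in YAML: its name, and indented under it one key for each argument. arm_command: Moves the arm, as the interface text tells. Shift numbers are shares of 0.04 m and turn numbers shares of 4 degrees, none past 1 either way. Its arguments: {"type":"object","properties":{"xyz":{"type":"array"},"turn":{"type":"array"},"fingers":{"type":"number"},"squeeze":{"type":"number"}},"required":["xyz","turn"]}

```bash
mkdir -p pics; cat > h.py <<'E'
import numpy as np, cv2
from cell import r
def toworld(pic,p):
    V=np.array(pic["view"]); return V[:3,:3].T@(np.array(p)-V[:3,3])
def proj(pic,p):
    V=np.array(pic["view"]);c=V[:3,:3]@np.array(p)+V[:3,3];u=np.array(pic["K"])@c;return u[:2]/u[2]
def ray(pic,uv,z):
    V=np.array(pic["view"]);d=V[:3,:3].T@np.linalg.solve(np.array(pic["K"]),[uv[0],uv[1],1.]);o=-V[:3,:3].T@V[:3,3]
    return o+d*(z-o[2])/d[2]
E
python3 - <<'E'
from h import *
s=r.sense();print(s)
for n in("side","top"):
    p=r.read_camera(n);cv2.imwrite(f"pics/{n}0.png",p["img"])
    V=np.array(p["view"]);print(n,"cam at",-V[:3,:3].T@V[:3,3])
    for l in("dock","catch_fin","catch","release_button","rack","disk","usb_stick","heat_sink","loupe"):
        for d in r.find_in(l,p)[:4]: print(l,round(d["p"],2),toworld(p,d["point"]).round(3),proj(p,toworld(p,d["point"])).round())
E
```

```text
{'t': 0.0, 'joint_pos': array([ 1.05490156e+00,  1.59038368e-01,  1.59825973e+00,  1.76115491e-05,
        1.38620223e+00, -2.10097464e-01]), 'qd': array([-1.31810246e-03,  1.06374487e-05,  9.96460001e-04,  7.18298385e-04,
        6.96486316e-04,  8.73535666e-04]), 'joint_torque': array([ 1.69581093e-03, -3.95996833e+01, -3.31435525e+01, -1.98702687e-04,
        8.48839001e-03,  1.16634894e-05]), 'tcp_pos': array([0.1728117 , 0.54777725, 0.23030913]), 'ee_rot': array([-3.13973053e+00, -4.14781635e-04,  2.83579172e+00]), 'wrist_force': array([-0.0563902 , -0.64589302,  0.17252267]), 'ft_torque': array([-0.00311041,  0.00217872,  0.03417791]), 'finger_gap': 0.08557643050240031}
side cam at [0.13900944 1.12068616 0.49989053]
dock 0.83 [0.516 0.233 0.065] [235. 257.]
catch_fin 0.57 [0.579 0.173 0.113] [217. 221.]
catch 0.96 [0.575 0.175 0.111] [219. 222.]
catch 0.72 [0.514 0.23  0.068] [236. 255.]
release_button 0.7 [0.519 0.232 0.069] [234. 255.]
rack 0.74 [0.575 0.175 0.11 ] [219. 223.]
rack 0.66 [ 0.51  -0.241  0.023] [301. 205.]
rack 0.6 [ 0.513 -0.092  0.028] [284. 221.]
disk 0.55 [0.517 0.233 0.066] [234. 256.]
usb_stick 0.42 [0.376 0.048 0.009] [323. 256.]
loupe 0.59 [0.492 0.387 0.018] [215. 317.]
top cam at [0.30896412 0.08555187 0.94148585]
dock 0.78 [0.518 0.174 0.084] [233. 190.]
catch_fin 0.85 [0.577 0.156 0.122] [241. 158.]
catch 0.75 [0.555 0.037 0.016] [295. 181.]
catch 0.64 [0.576 0.156 0.122] [241. 158.]
rack 0.89 [0.346 0.299 0.005] [180. 271.]
rack 0.76 [ 0.521 -0.244  0.012] [415. 196.]
rack 0.65 [ 0.517 -0.12   0.013] [362. 197.]
disk 0.48 [0.498 0.176 0.08 ] [232. 199.]
usb_stick 0.61 [0.38  0.042 0.007] [293. 256.]
heat_sink 0.71 [0.558 0.034 0.016] [296. 180.]
loupe 0.57 [0.497 0.377 0.019] [147. 204.]
```

```bash
python3 - <<'E'
import cv2
a=cv2.imread("pics/top0.png");cv2.imwrite("pics/topc.png",cv2.resize(a[110:330,110:480],(800,476),interpolation=cv2.INTER_CUBIC))
a=cv2.imread("pics/side0.png");cv2.imwrite("pics/sidec.png",cv2.resize(a[130:380,120:450],(792,600),interpolation=cv2.INTER_CUBIC))
E
```

```text
(no output)
```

View pics/topc.png

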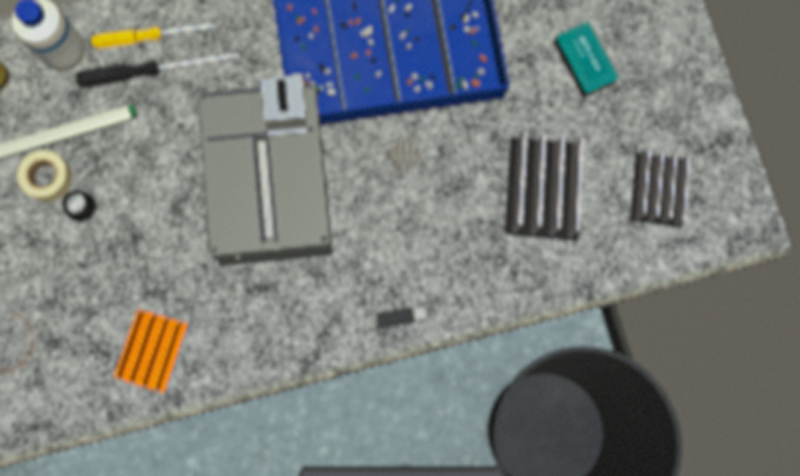

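View pics/sidec.png

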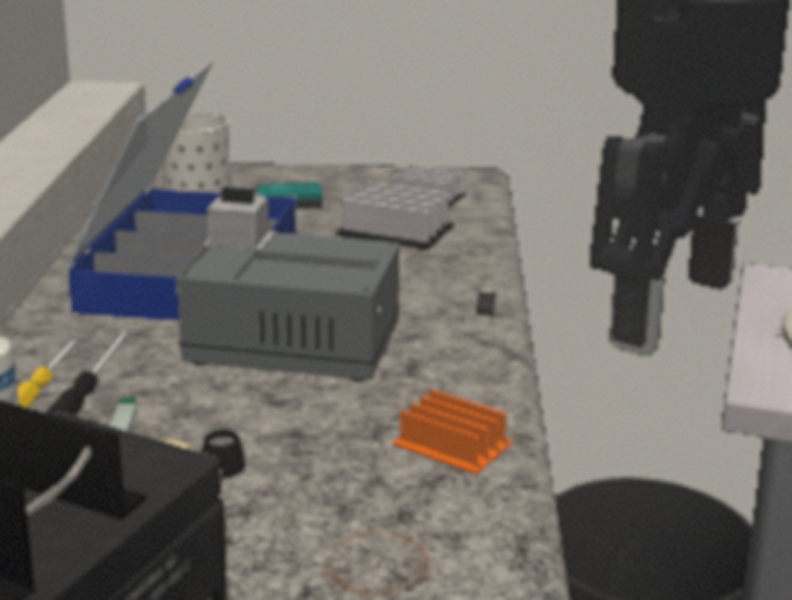

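The top view shows the dock with its catch up-right at crop (283,97), the slot from (262,140) to (268,240), and the dark/aluminium racks at (545,187) (larger, the target) and (660,188). The orange rack is a decoy, and the blue tray with its lid lies beyond the dock. I'll zoom in for the poses.

```bash
python3 - <<'E'
import cv2,numpy as np
a=cv2.imread("pics/top0.png")
d=cv2.resize(a[140:240,195:275],(480,600),interpolation=cv2.INTER_CUBIC)
k=cv2.resize(a[165:225,335:388],(318,360),interpolation=cv2.INTER_CUBIC)
f=cv2.resize(a[0:170,180:360],(318,300))[:240]
c=np.zeros((600,800,3),np.uint8);c[:,:480]=d;c[:360,481:799]=k;c[360:,481:799]=f
cv2.imwrite("pics/z1.png",c)
E
```

```text
(no output)
```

View pics/z1.png

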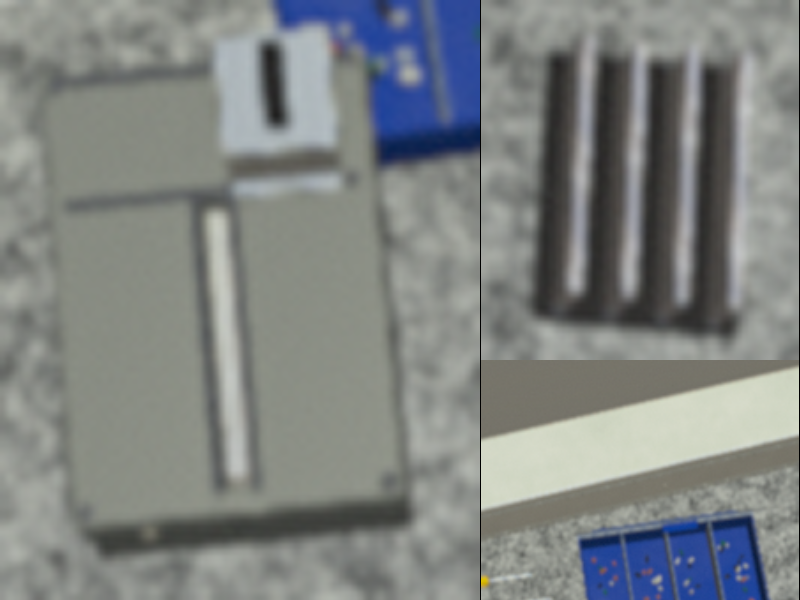

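The zoom shows the deck corners at about (48,83), (365,60), (410,503) and (78,520), and the slot from (213,197) to (238,490). In the right inset, the rack's four dividers run from (590,35)/(575,292) to (747,50)/(735,308).

```bash
python3 - <<'E'
from h import *
p=r.read_camera("top")
D=lambda u,v,z:ray(p,(195+(u+.5)/6-.5,140+(v+.5)/6-.5),z)
R=lambda u,v,z:ray(p,(335+(u-481+.5)/6-.5,165+(v+.5)/6-.5),z)
print("f",p["K"][0][0])
a,b=D(213,197,.085),D(238,490,.085);print("slot",a,b,(a+b)/2,np.linalg.norm(a-b),np.degrees(np.arctan2(*(a-b)[1::-1])))
c=[D(*q,.085) for q in((48,83),(365,60),(410,503),(78,520))];print("deck",np.round(c,4),np.mean(c,0),[np.linalg.norm(c[i]-c[i-1]).round(4) for i in range(4)])
print("fin",D(277,40,.136),D(277,128,.136),"yaw",[np.degrees(np.arctan2(*(c[i]-c[j])[1::-1])).round(1) for i,j in((0,3),(1,2))])
for t,bm in(((590,35),(575,292)),((642,40),(630,297)),((694,45),(683,302)),((747,50),(735,308))):
    a,b=R(*t,.044),R(*bm,.044);print("div",a.round(4),b.round(4),((a+b)/2).round(4),np.linalg.norm(a-b).round(4),np.degrees(np.arctan2(*(a-b)[1::-1])).round(1))
for q in((548,55),(537,315),(735,333)):print("base",R(*q,.004).round(4))
E
```

```text
f 407.6788675541409
slot [0.55556145 0.18161705 0.085     ] [0.44795428 0.17010141 0.085     ] [0.50175786 0.17585923 0.085     ] 0.10822158413234023 6.108288282776528
deck [[0.5986 0.2431 0.085 ]
 [0.608  0.1271 0.085 ]
 [0.4435 0.1091 0.085 ]
 [0.437  0.2263 0.085 ]] [0.52177031 0.17641939 0.085     ] [np.float64(0.1624), np.float64(0.1163), np.float64(0.1654), np.float64(0.1174)]
fin [0.59727294 0.15517526 0.136     ] [0.56553573 0.15455156 0.136     ] yaw [np.float64(5.9), np.float64(6.2)]
div [ 0.5734 -0.0941  0.044 ] [ 0.4737 -0.0851  0.044 ] [ 0.5235 -0.0896  0.044 ] 0.1001 -5.2
div [ 0.5715 -0.1139  0.044 ] [ 0.4719 -0.1056  0.044 ] [ 0.5217 -0.1098  0.044 ] 0.0999 -4.8
div [ 0.5696 -0.1337  0.044 ] [ 0.47   -0.1254  0.044 ] [ 0.5198 -0.1295  0.044 ] 0.0999 -4.8
div [ 0.5677 -0.1538  0.044 ] [ 0.4678 -0.1447  0.044 ] [ 0.5178 -0.1493  0.044 ] 0.1003 -5.2
base [ 0.5768 -0.0852  0.004 ]
base [ 0.4719 -0.0776  0.004 ]
base [ 0.4651 -0.1545  0.004 ]
```

```bash
cat >> h.py <<'E'
from scipy.spatial.transform import Rotation as Ro
def plan(xyz,yaw=None,n=1,step=.04):
    s=r.sense();P=np.array(s["tcp_pos"]);R=Ro.from_euler("xyz",s["ee_rot"]);T=R if yaw is None else Ro.from_euler("xyz",[np.pi,0,np.radians(yaw)])
    print("t",round(s["t"],2),"tcp",P.round(4),np.degrees(s["ee_rot"]).round(1),"F",np.round(s["wrist_force"],1),"gap",round(s["finger_gap"],4))
    for c in range(n):
        X=[];W=[]
        for i in range(8):
            d=R.inv().apply(np.array(xyz)-P);d*=min(1,step/max(np.linalg.norm(d),1e-9));w=(R.inv()*T).as_rotvec();w*=min(1,np.radians(4)/max(np.linalg.norm(w),1e-9))
            X.append((d/.04).round(2).tolist());W.append((w/np.radians(4)).round(2).tolist());P=P+R.apply(d);R=R*Ro.from_rotvec(w)
        print("xyz",X,"turn",W)
def st():
    s=r.sense();print("t",round(s["t"],2),"tcp",np.round(s["tcp_pos"],4),np.degrees(s["ee_rot"]).round(1),"F",np.round(s["wrist_force"],1),"gap",round(s["finger_gap"],4))
E
python3 - <<'E'
from h import *
a=r.read_camera("top");b=r.read_camera("side")
best=min((np.linalg.norm(proj(b,ray(a,(295,93),z))-(196,165)),z) for z in np.arange(0,.4,.005));print(best,ray(a,(295,93),best[1]))
plan((.581,.155,.20),186.1,3)
E
```

```text
(np.float64(0.39747944281909453), np.float64(0.195)) [0.68731181 0.0450291  0.195     ]
t 1.15 tcp [0.1731 0.5483 0.2313] [-180.    -0.   162.5] F [ 0.3 -0.7  0.4] gap 0.0855
xyz [[-0.89, -0.44, 0.06], [-0.86, -0.51, 0.06], [-0.82, -0.56, 0.06], [-0.78, -0.62, 0.06], [-0.74, -0.67, 0.06], [-0.69, -0.72, 0.06], [-0.64, -0.77, 0.06], [-0.64, -0.77, 0.06]] turn [[-0.0, -0.0, -1.0], [-0.0, -0.0, -1.0], [-0.0, -0.0, -1.0], [-0.0, -0.0, -1.0], [-0.0, -0.0, -1.0], [-0.0, -0.0, -0.91], [-0.0, -0.0, -0.0], [-0.0, -0.0, -0.0]]
xyz [[-0.64, -0.77, 0.06], [-0.64, -0.77, 0.06], [-0.64, -0.77, 0.06], [-0.64, -0.77, 0.06], [-0.64, -0.77, 0.06], [-0.64, -0.77, 0.06], [-0.12, -0.14, 0.01], [0.0, 0.0, 0.0]] turn [[-0.0, -0.0, -0.0], [-0.0, -0.0, -0.0], [-0.0, -0.0, -0.0], [-0.0, -0.0, -0.0], [-0.0, -0.0, -0.0], [-0.0, -0.0, -0.0], [-0.0, -0.0, -0.0], [-0.0, -0.0, -0.0]]
xyz [[0.0, 0.0, 0.0], [0.0, 0.0, 0.0], [0.0, 0.0, 0.0], [0.0, 0.0, 0.0], [0.0, 0.0, 0.0], [0.0, 0.0, 0.0], [0.0, 0.0, 0.0], [0.0, 0.0, 0.0]] turn [[-0.0, -0.0, -0.0], [-0.0, -0.0, -0.0], [-0.0, -0.0, -0.0], [-0.0, -0.0, -0.0], [-0.0, -0.0, -0.0], [-0.0, -0.0, -0.0], [-0.0, -0.0, -0.0], [-0.0, -0.0, -0.0]]
```

Emit:
arm_command:
  xyz:
    - [-0.89,-0.44,0.06]
    - [-0.86,-0.51,0.06]
    - [-0.82,-0.56,0.06]
    - [-0.78,-0.62,0.06]
    - [-0.74,-0.67,0.06]
    - [-0.69,-0.72,0.06]
    - [-0.64,-0.77,0.06]
    - [-0.64,-0.77,0.06]
  turn:
    - [0,0,-1]
    - [0,0,-1]
    - [0,0,-1]
    - [0,0,-1]
    - [0,0,-1]
    - [0,0,-0.9]
    - [0,0,0]
    - [0,0,0]
  fingers: 0.35
  squeeze: 20

```text
t: 1.95
tcp_pos: [0.4103, 0.3252, 0.2125]
ee_rot: [3.138, 0.003, -3.008]
wrist_force: [0.8, 0.5, 0.4]
finger_gap: 0.0297
```

Emit:
arm_command:
  xyz:
    - [-0.64,-0.77,0.06]
    - [-0.64,-0.77,0.06]
    - [-0.64,-0.77,0.06]
    - [-0.64,-0.77,0.06]
    - [-0.64,-0.77,0.06]
    - [-0.4,-0.5,0]
    - [0,0,0]
    - [0,0,0]
  turn:
    - [0,0,0]
    - [0,0,0]
    - [0,0,0]
    - [0,0,0]
    - [0,0,0]
    - [0,0,0]
    - [0,0,0]
    - [0,0,0]

```text
t: 2.75
tcp_pos: [0.5855, 0.1601, 0.1998]
ee_rot: [3.138, 0.005, -3.015]
wrist_force: [-0.1, 1.0, 0.4]
finger_gap: 0.0302
```

```bash
python3 -c "
from h import *
plan((.581,.155,.127),186.1,1,.02)"
```

```text
t 2.75 tcp [0.5855 0.1601 0.1998] [ 179.8    0.3 -172.8] F [-0.1  1.   0.4] gap 0.0302
xyz [[0.04, -0.03, 0.5], [0.03, -0.03, 0.5], [0.03, -0.03, 0.5], [0.02, -0.02, 0.33], [0.0, 0.0, 0.0], [0.0, 0.0, 0.0], [0.0, 0.0, 0.0], [0.0, 0.0, 0.0]] turn [[0.06, 0.07, 0.29], [-0.0, 0.0, -0.0], [0.0, -0.0, -0.0], [-0.0, -0.0, -0.0], [-0.0, -0.0, -0.0], [-0.0, -0.0, -0.0], [-0.0, -0.0, -0.0], [-0.0, -0.0, -0.0]]
```

Emit:
arm_command:
  xyz:
    - [0.04,-0.03,0.4]
    - [0.03,-0.03,0.4]
    - [0.03,-0.03,0.4]
    - [0.02,-0.02,0.4]
    - [0,0,0.15]
    - [0,0,0]
    - [0,0,0]
    - [0,0,0]
  turn:
    - [0.06,0.07,0.29]
    - [0,0,0]
    - [0,0,0]
    - [0,0,0]
    - [0,0,0]
    - [0,0,0]
    - [0,0,0]
    - [0,0,0]

```text
t: 3.55
tcp_pos: [0.5744, 0.1618, 0.1234]
ee_rot: [3.141, -0.005, -3.032]
wrist_force: [-0.2, 0.1, -0.4]
finger_gap: 0.0295
```

```bash
python3 - <<'E'
from h import *
st()
p=r.read_camera("top");q=r.read_camera("side")
c=np.hstack([cv2.resize(p["img"][130:230,190:290],(400,400),interpolation=cv2.INTER_CUBIC),cv2.resize(q["img"][150:250,160:260],(400,400),interpolation=cv2.INTER_CUBIC)])
cv2.imwrite("pics/a1.png",c)
E
```

```text
t 3.55 tcp [0.5744 0.1618 0.1234] [ 180.    -0.3 -173.7] F [-0.2  0.1 -0.4] gap 0.0295
```

View pics/a1.png

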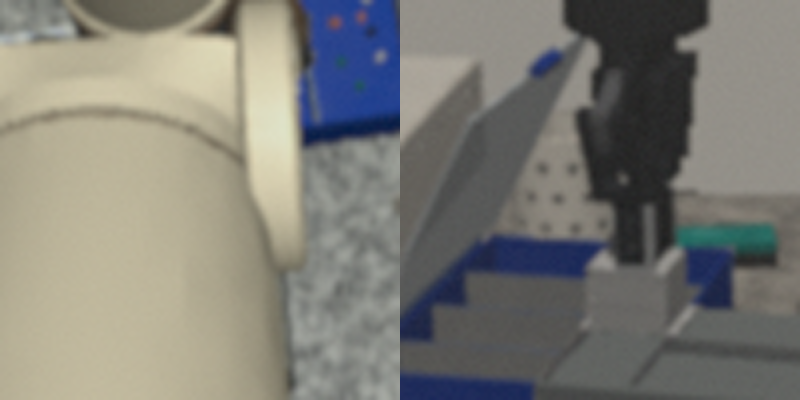

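The side view shows the fingers just above the hood, at about (635,240), with the fin between them. I'll rise a few mm and close.

Emit:
arm_command:
  xyz:
    - [-0.15,-0.15,-0.13]
    - [0,0,0]
    - [0,0,0]
    - [0,0,0]
    - [0,0,0]
    - [0,0,0]
    - [0,0,0]
    - [0,0,0]
  turn:
    - [0,0,0]
    - [0,0,0]
    - [0,0,0]
    - [0,0,0]
    - [0,0,0]
    - [0,0,0]
    - [0,0,0]
    - [0,0,0]

```text
t: 4.45
tcp_pos: [0.5835, 0.1555, 0.1312]
ee_rot: [3.142, -0.001, -3.033]
wrist_force: [-0.2, -0.6, 0.5]
finger_gap: 0.0296
```

Emit:
arm_command:
  xyz:
    - [0,0,0]
    - [0,0,0]
    - [0,0,0]
    - [0,0,0]
    - [0,0,0]
    - [0,0,0]
    - [0,0,0]
    - [0,0,0]
  turn:
    - [0,0,0]
    - [0,0,0]
    - [0,0,0]
    - [0,0,0]
    - [0,0,0]
    - [0,0,0]
    - [0,0,0]
    - [0,0,0]
  fingers: 0

```text
t: 5.25
tcp_pos: [0.5833, 0.1554, 0.1312]
ee_rot: [-3.141, -0.001, -3.033]
wrist_force: [0.4, 0.3, 0.4]
finger_gap: 0.0073
```

Emit:
arm_command:
  xyz:
    - [0,0.2,0]
    - [0,0.2,0]
    - [0,0.2,0]
    - [0,0.2,0]
    - [0,0.2,0]
    - [0,0,0]
    - [0,0,0]
    - [0,0,0]
  turn:
    - [0,0,0]
    - [0,0,0]
    - [0,0,0]
    - [0,0,0]
    - [0,0,0]
    - [0,0,0]
    - [0,0,0]
    - [0,0,0]

```text
t: 6.05
tcp_pos: [0.5789, 0.197, 0.1312]
ee_rot: [-3.137, -0.001, -3.032]
wrist_force: [-0.2, -3.3, 0.6]
finger_gap: 0.007
```

Emit:
arm_command:
  xyz:
    - [0,0.06,0]
    - [0,0.06,0]
    - [0,0.06,0]
    - [0,0.06,0]
    - [0,0.06,0]
    - [0,0.06,0]
    - [0,0,0]
    - [0,0,0]
  turn:
    - [0,0,0]
    - [0,0,0]
    - [0,0,0]
    - [0,0,0]
    - [0,0,0]
    - [0,0,0]
    - [0,0,0]
    - [0,0,0]

```text
t: 6.85
tcp_pos: [0.5773, 0.2117, 0.1311]
ee_rot: [-3.136, -0.001, -3.033]
wrist_force: [0.1, -4.4, 1.1]
finger_gap: 0.0069
```

Emit:
arm_command:
  xyz:
    - [0,0.04,0]
    - [0,0.04,0]
    - [0,0.04,0]
    - [0,0.04,0]
    - [0,0.04,0]
    - [0,0.04,0]
    - [0,0.04,0]
    - [0,0.04,0]
  turn:
    - [0,0,0]
    - [0,0,0]
    - [0,0,0]
    - [0,0,0]
    - [0,0,0]
    - [0,0,0]
    - [0,0,0]
    - [0,0,0]

```text
t: 7.65
tcp_pos: [0.5769, 0.2151, 0.1312]
ee_rot: [-3.117, -0.004, -3.034]
wrist_force: [0.4, -9.6, 0.9]
finger_gap: 0.007
```

Emit:
arm_command:
  xyz:
    - [0,0.1,0]
    - [0,0.1,0]
    - [0,0.1,0]
    - [0,0.1,0]
    - [0,0,0]
    - [0,0,0]
    - [0,0,0]
    - [0,0,0]
  turn:
    - [0,0,0]
    - [0,0,0]
    - [0,0,0]
    - [0,0,0]
    - [0,0,0]
    - [0,0,0]
    - [0,0,0]
    - [0,0,0]

```text
t: 8.45
tcp_pos: [0.5769, 0.2149, 0.1312]
ee_rot: [-3.086, -0.01, -3.036]
wrist_force: [0.2, -4.7, 0.5]
finger_gap: 0.007
```

Emit:
arm_command:
  xyz:
    - [0,0,0]
    - [0,0,0]
    - [0,0,0]
    - [0,0,0]
    - [0,0,-0.3]
    - [0,0,-0.6]
    - [0,0,-0.6]
    - [0,0,0]
  turn:
    - [0,0,0]
    - [0,0,0]
    - [0,0,0]
    - [0,0,0]
    - [0,0,0]
    - [0,0,0]
    - [0,0,0]
    - [0,0,0]
  fingers: 0.4

```text
t: 9.25
tcp_pos: [0.576, 0.2221, 0.1942]
ee_rot: [-3.092, -0.01, -3.035]
wrist_force: [0.9, 0.2, -0.3]
finger_gap: 0.0338
```

```bash
python3 -c "
from h import *
plan((.583,.1545,.140),186.1,1,.03)"
```

```text
t 9.25 tcp [0.576  0.2221 0.1942] [-177.2   -0.6 -173.9] F [ 0.9  0.2 -0.3] gap 0.0338
xyz [[-0.0, -0.56, 0.5], [0.0, -0.59, 0.47], [0.0, -0.53, 0.42], [0.0, 0.0, 0.0], [0.0, 0.0, 0.0], [0.0, 0.0, 0.0], [0.0, 0.0, 0.0], [0.0, 0.0, 0.0]] turn [[-0.71, -0.15, 0.01], [0.0, 0.0, 0.0], [0.0, 0.0, 0.0], [-0.0, 0.0, 0.0], [0.0, 0.0, 0.0], [0.0, 0.0, 0.0], [0.0, 0.0, 0.0], [0.0, 0.0, 0.0]]
```

Emit:
arm_command:
  xyz:
    - [0,-0.6,0]
    - [0,-0.6,0.2]
    - [0,-0.5,0.2]
    - [0,0,0.3]
    - [0,0,0.3]
    - [0,0,0.1]
    - [0,0,0]
    - [0,0,0]
  turn:
    - [-0.7,-0.15,0]
    - [0,0,0]
    - [0,0,0]
    - [0,0,0]
    - [0,0,0]
    - [0,0,0]
    - [0,0,0]
    - [0,0,0]
  fingers: 0

```text
t: 10.05
tcp_pos: [0.5829, 0.1566, 0.1489]
ee_rot: [3.138, 0.002, -3.03]
wrist_force: [-0.1, 0.3, 0.5]
finger_gap: 0.0001
```

```bash
python3 - <<'E'
from h import *
plan((.583,.1545,.123),186.1,1,.02)
q=r.read_camera("side")
cv2.imwrite("pics/b1.png",cv2.resize(q["img"][180:260,170:280],(770,560),interpolation=cv2.INTER_CUBIC))
print([proj(q,(.583,.1545,z)).round(1) for z in(.085,.099,.115)])
E
```

```text
t 10.05 tcp [0.5829 0.1566 0.1489] [ 1.798e+02  1.000e-01 -1.736e+02] F [-0.1  0.3  0.5] gap 0.0001
xyz [[0.0, -0.04, 0.5], [0.0, -0.01, 0.15], [0.0, 0.0, 0.0], [0.0, 0.0, 0.0], [0.0, 0.0, 0.0], [0.0, 0.0, 0.0], [0.0, 0.0, 0.0], [0.0, 0.0, 0.0]] turn [[0.06, 0.03, 0.07], [-0.0, -0.0, -0.0], [0.0, -0.0, -0.0], [-0.0, -0.0, -0.0], [-0.0, -0.0, -0.0], [-0.0, -0.0, -0.0], [-0.0, -0.0, -0.0], [-0.0, -0.0, -0.0]]
[array([219.8, 230.2]), array([219.6, 224.2]), array([219.3, 217.2])]
```

View pics/b1.png

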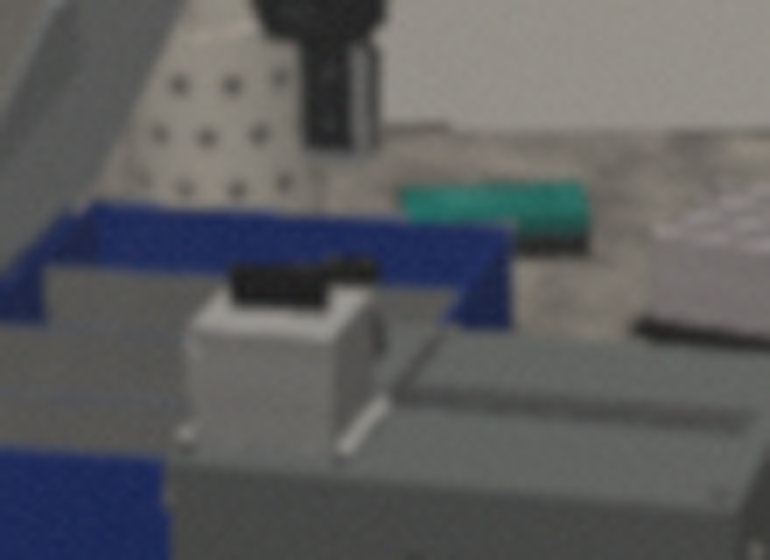

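The side view shows the catch clear, with the black button head's rim behind the hood at about (350,262). That puts its top near z = 0.113, under the finger. I'll descend.

Emit:
arm_command:
  xyz:
    - [0,-0.04,0.2]
    - [0,0,0.2]
    - [0,0,0.15]
    - [0,0,0.05]
    - [0,0,0]
    - [0,0,0]
    - [0,0,0]
    - [0,0,0]
  turn:
    - [0.06,0,0]
    - [0,0,0]
    - [0,0,0]
    - [0,0,0]
    - [0,0,0]
    - [0,0,0]
    - [0,0,0]
    - [0,0,0]

```text
t: 10.9
tcp_pos: [0.5839, 0.1558, 0.124]
ee_rot: [-3.141, 0.004, -3.029]
wrist_force: [-0.1, -0.2, -0.6]
finger_gap: 0.0001
```

Emit:
arm_command:
  xyz:
    - [0,0,0.02]
    - [0,0,0.02]
    - [0,0,0.02]
    - [0,0,0.02]
    - [0,0,0.02]
    - [0,0,0.02]
    - [0,0,0.02]
    - [0,0,0.02]
  turn:
    - [0,0,0]
    - [0,0,0]
    - [0,0,0]
    - [0,0,0]
    - [0,0,0]
    - [0,0,0]
    - [0,0,0]
    - [0,0,0]

```text
t: 11.7
tcp_pos: [0.5844, 0.1558, 0.1177]
ee_rot: [-3.141, 0.006, -3.029]
wrist_force: [-0.2, 0.1, 0.0]
finger_gap: -0.0001
```

Emit:
arm_command:
  xyz:
    - [-0.02,0,0.02]
    - [0,0,0.02]
    - [0,0,0.02]
    - [0,0,0.02]
    - [0,0,0.02]
    - [0,0,0.02]
    - [0,0,0.02]
    - [0,0,0.02]
  turn:
    - [0,0,0]
    - [0,0,0]
    - [0,0,0]
    - [0,0,0]
    - [0,0,0]
    - [0,0,0]
    - [0,0,0]
    - [0,0,0]

```text
t: 12.5
tcp_pos: [0.5853, 0.1559, 0.1123]
ee_rot: [-3.141, 0.005, -3.029]
wrist_force: [-1.6, -0.4, 4.9]
finger_gap: 0.0002
```

Emit:
arm_command:
  xyz:
    - [0.02,-0.02,0.03]
    - [0,0,0.03]
    - [0,0,0.03]
    - [0,0,0.03]
    - [0,0,0.03]
    - [0,0,0.03]
    - [0,0,0.03]
    - [0,0,0]
  turn:
    - [0,0,0]
    - [0,0,0]
    - [0,0,0]
    - [0,0,0]
    - [0,0,0]
    - [0,0,0]
    - [0,0,0]
    - [0,0,0]

```text
t: 13.3
tcp_pos: [0.5853, 0.1556, 0.104]
ee_rot: [3.141, 0.007, -3.029]
wrist_force: [-1.3, -0.1, 3.4]
finger_gap: 0.0001
```

Emit:
arm_command:
  xyz:
    - [0,0,0.02]
    - [0,0,0.02]
    - [0,0,0.02]
    - [0,0,0.02]
    - [0,0,0]
    - [0,0,0]
    - [0,0,0]
    - [0,0,0]
  turn:
    - [0,0,0]
    - [0,0,0]
    - [0,0,0]
    - [0,0,0]
    - [0,0,0]
    - [0,0,0]
    - [0,0,0]
    - [0,0,0]

```text
t: 14.1
tcp_pos: [0.5853, 0.1556, 0.1036]
ee_rot: [-3.141, 0.007, -3.029]
wrist_force: [-1.9, 1.1, 5.2]
finger_gap: -0.0001
```

Emit:
arm_command:
  xyz:
    - [0,0,0]
    - [0,0,0]
    - [0,0,0]
    - [0,0,0]
    - [0,0,0.02]
    - [0,0,0.025]
    - [0,0,0.03]
    - [0,0,0.03]
  turn:
    - [0,0,0]
    - [0,0,0]
    - [0,0,0]
    - [0,0,0]
    - [0,0,0]
    - [0,0,0]
    - [0,0,0]
    - [0,0,0]

```text
t: 14.9
tcp_pos: [0.5853, 0.1557, 0.1035]
ee_rot: [-3.141, 0.006, -3.028]
wrist_force: [-5.7, -0.1, 11.3]
finger_gap: 0.0001
```

Motion has stopped at 11 N, above the 5–8 N the button needs to move, so it's home. I'll retract and look.

Emit:
arm_command:
  xyz:
    - [0,0,-0.3]
    - [0,0,-0.6]
    - [0,0,-0.6]
    - [0,0,-0.4]
    - [0,0,0]
    - [0,0,0]
    - [0,0,0]
    - [0,0,0]
  turn:
    - [0,0,0]
    - [0,0,0]
    - [0,0,0]
    - [0,0,0]
    - [0,0,0]
    - [0,0,0]
    - [0,0,0]
    - [0,0,0]
  fingers: 0.5

```text
t: 15.7
tcp_pos: [0.5837, 0.1544, 0.178]
ee_rot: [-3.139, 0.002, -3.029]
wrist_force: [-0.1, -0.2, 0.1]
finger_gap: 0.0428
```

```bash
python3 - <<'E'
from h import *
plan((.502,.176,.165),186.1,1,.03)
q=r.read_camera("side")
cv2.imwrite("pics/b2.png",cv2.resize(q["img"][180:280,170:310],(784,560),interpolation=cv2.INTER_CUBIC))
for d in r.find_in("disk_centre",q)+r.find_in("disk",q): print(d["p"],toworld(q,d["point"]))
for x,y in((-72,0),(-22,0),(28,0)):
  c,s=.9943,.1063;w=np.array((.5235+(x*c-y*s)/1e3,.178+(x*s+y*c)/1e3,.108));print(w,(proj(q,w)-(170,180))*5.6)
E
```

```text
t 15.7 tcp [0.5837 0.1544 0.178 ] [-1.799e+02  1.000e-01 -1.735e+02] F [-0.1 -0.2  0.1] gap 0.0428
xyz [[0.69, 0.27, 0.11], [0.69, 0.26, 0.11], [0.59, 0.22, 0.1], [0.0, 0.0, 0.0], [0.0, 0.0, 0.0], [0.0, 0.0, 0.0], [0.0, 0.0, 0.0], [0.0, 0.0, 0.0]] turn [[-0.03, 0.03, 0.09], [0.0, -0.0, -0.0], [0.0, -0.0, -0.0], [0.0, 0.0, 0.0], [0.0, 0.0, 0.0], [0.0, 0.0, 0.0], [0.0, 0.0, 0.0], [0.0, 0.0, 0.0]]
0.87 [0.49991766 0.17851088 0.09794581]
0.71 [0.51396652 0.23185507 0.06156357]
0.35 [0.57119753 0.23125476 0.11586882]
0.76 [0.49957352 0.17959419 0.09803523]
[0.4519104 0.1703464 0.108    ] [587.57982728 279.44658972]
[0.5016254 0.1756614 0.108    ] [455.59524484 268.78333168]
[0.5513404 0.1809764 0.108    ] [325.86103843 258.30188533]
```

View pics/b2.png

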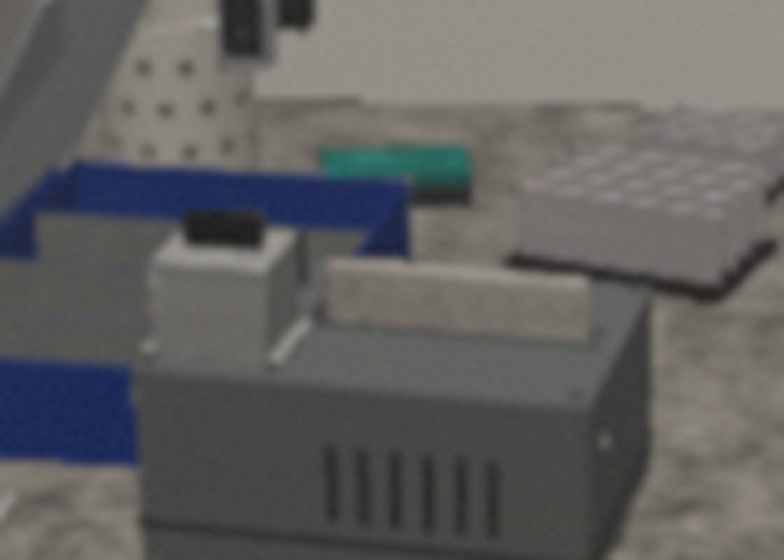

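The side view shows the risen disk from (328,262) to (590,280), which matches the predicted edge. The catch is clear.

Emit:
arm_command:
  xyz:
    - [0.69,0.27,0]
    - [0.69,0.26,0]
    - [0.55,0.2,0.1]
    - [0,0,0.2]
    - [0,0,0.2]
    - [0,0,0]
    - [0,0,0]
    - [0,0,0]
  turn:
    - [0,0,0.09]
    - [0,0,0]
    - [0,0,0]
    - [0,0,0]
    - [0,0,0]
    - [0,0,0]
    - [0,0,0]
    - [0,0,0]

```text
t: 16.65
tcp_pos: [0.5028, 0.1745, 0.1546]
ee_rot: [-3.139, 0.001, -3.037]
wrist_force: [-0.1, 0.3, -0.4]
finger_gap: 0.0423
```

```bash
python3 -c "
from h import *
plan((.502,.176,.091),186.1,1,.02)"
```

```text
t 16.65 tcp [0.5028 0.1745 0.1546] [-179.9    0.  -174. ] F [-0.1  0.3 -0.4] gap 0.0423
xyz [[0.01, 0.01, 0.5], [0.01, 0.01, 0.5], [0.01, 0.01, 0.5], [0.0, 0.0, 0.09], [0.0, 0.0, 0.0], [0.0, 0.0, 0.0], [0.0, 0.0, 0.0], [0.0, 0.0, 0.0]] turn [[-0.04, 0.01, -0.03], [0.0, -0.0, -0.0], [-0.0, 0.0, 0.0], [0.0, 0.0, 0.0], [0.0, 0.0, 0.0], [0.0, 0.0, 0.0], [0.0, 0.0, 0.0], [0.0, 0.0, 0.0]]
```

Emit:
arm_command:
  xyz:
    - [0,0.03,0.3]
    - [0,0,0.35]
    - [0,0,0.35]
    - [0,0,0.3]
    - [0,0,0.1]
    - [0,0,0.05]
    - [0,0,0]
    - [0,0,0]
  turn:
    - [0,0,0]
    - [0,0,0]
    - [0,0,0]
    - [0,0,0]
    - [0,0,0]
    - [0,0,0]
    - [0,0,0]
    - [0,0,0]

```text
t: 17.45
tcp_pos: [0.5035, 0.1751, 0.0909]
ee_rot: [-3.139, -0.0, -3.038]
wrist_force: [1.9, -0.3, 0.2]
finger_gap: 0.0431
```

Emit:
arm_command:
  xyz:
    - [0,0.02,0]
    - [0,0,0]
    - [0,0,0]
    - [0,0,0]
    - [0,0,0]
    - [0,0,0]
    - [0,0,0]
    - [0,0,0]
  turn:
    - [0,0,0]
    - [0,0,0]
    - [0,0,0]
    - [0,0,0]
    - [0,0,0]
    - [0,0,0]
    - [0,0,0]
    - [0,0,0]
  fingers: 0
  squeeze: 35

```text
t: 18.25
tcp_pos: [0.5045, 0.1759, 0.0924]
ee_rot: [-3.138, 0.003, -3.038]
wrist_force: [0.1, -0.8, -0.9]
finger_gap: 0.0078
```

Emit:
arm_command:
  xyz:
    - [0,0,0]
    - [0,0,0]
    - [0,0,-0.1]
    - [0,0,-0.2]
    - [0,0,-0.2]
    - [0,0,-0.2]
    - [0,0,0]
    - [0,0,0]
  turn:
    - [0,0,0]
    - [0,0,0]
    - [0,0,0]
    - [0,0,0]
    - [0,0,0]
    - [0,0,0]
    - [0,0,0]
    - [0,0,0]

```text
t: 19.05
tcp_pos: [0.5049, 0.1762, 0.124]
ee_rot: [-3.139, 0.005, -3.038]
wrist_force: [-0.5, -0.7, -0.3]
finger_gap: 0.0076
```

Emit:
arm_command:
  xyz:
    - [0,0,-0.5]
    - [0,0,-0.5]
    - [0,0,-0.5]
    - [0,0,0]
    - [0,0,0]
    - [0,0,0]
    - [0,0,0]
    - [0,0,0]
  turn:
    - [0,0,0]
    - [0,0,0]
    - [0,0,0]
    - [0,0,0]
    - [0,0,0]
    - [0,0,0]
    - [0,0,0]
    - [0,0,0]

```text
t: 19.85
tcp_pos: [0.5014, 0.1761, 0.1802]
ee_rot: [-3.139, -0.005, -3.038]
wrist_force: [0.1, 0.1, -1.5]
finger_gap: 0.0074
```

```bash
python3 -c "
from h import *
plan((.5235,-.120,.185),175,2,.035)"
```

```text
t 19.85 tcp [0.5014 0.1761 0.1802] [-179.9   -0.3 -174.1] F [ 0.1  0.1 -1.5] gap 0.0074
xyz [[0.03, -0.87, -0.01], [-0.04, -0.87, -0.01], [-0.1, -0.87, -0.01], [-0.14, -0.86, -0.01], [-0.14, -0.86, -0.01], [-0.14, -0.86, -0.01], [-0.14, -0.86, -0.01], [-0.14, -0.86, -0.01]] turn [[-0.02, -0.02, 1.0], [-0.02, -0.02, 1.0], [-0.01, -0.02, 0.73], [-0.0, 0.0, 0.0], [0.0, 0.0, 0.0], [0.0, 0.0, 0.0], [0.0, 0.0, 0.0], [0.0, 0.0, 0.0]]
xyz [[-0.07, -0.42, -0.01], [0.0, 0.0, 0.0], [0.0, 0.0, 0.0], [0.0, 0.0, 0.0], [0.0, 0.0, 0.0], [0.0, 0.0, 0.0], [0.0, 0.0, 0.0], [0.0, 0.0, 0.0]] turn [[0.0, 0.0, 0.0], [0.0, 0.0, 0.0], [0.0, 0.0, 0.0], [0.0, 0.0, 0.0], [0.0, 0.0, 0.0], [0.0, 0.0, 0.0], [0.0, 0.0, 0.0], [0.0, 0.0, 0.0]]
```

Emit:
arm_command:
  xyz:
    - [0,-0.5,-0.01]
    - [-0.04,-0.87,-0.01]
    - [-0.1,-0.87,-0.01]
    - [-0.14,-0.86,-0.01]
    - [-0.14,-0.86,-0.01]
    - [-0.14,-0.86,-0.01]
    - [-0.14,-0.86,-0.01]
    - [-0.14,-0.86,-0.01]
  turn:
    - [0,0,1]
    - [0,0,1]
    - [0,0,0.5]
    - [0,0,0]
    - [0,0,0]
    - [0,0,0]
    - [0,0,0]
    - [0,0,0]

```text
t: 20.65
tcp_pos: [0.5211, -0.0919, 0.1782]
ee_rot: [-3.141, -0.013, 3.071]
wrist_force: [0.7, -0.1, -1.0]
finger_gap: 0.0073
```

Emit:
arm_command:
  xyz:
    - [-0.07,-0.3,0]
    - [0,0,0]
    - [0,0,0]
    - [0,0,0]
    - [0,0,0]
    - [0,0,0]
    - [0,0,0]
    - [0,0,0]
  turn:
    - [0,0,0]
    - [0,0,0]
    - [0,0,0]
    - [0,0,0]
    - [0,0,0]
    - [0,0,0]
    - [0,0,0]
    - [0,0,0]

```text
t: 21.45
tcp_pos: [0.5222, -0.1023, 0.1762]
ee_rot: [3.14, -0.016, 3.072]
wrist_force: [-0.4, 0.2, -0.8]
finger_gap: 0.0074
```

```bash
python3 -c "
from h import *
plan((.5235,-.120,.12),175,1,.02)"
```

```text
t 21.45 tcp [ 0.5222 -0.1023  0.1762] [179.9  -0.9 176. ] F [-0.4  0.2 -0.8] gap 0.0074
xyz [[-0.03, -0.15, 0.48], [-0.02, -0.15, 0.48], [-0.02, -0.14, 0.45], [0.0, 0.0, 0.0], [0.0, 0.0, 0.0], [0.0, 0.0, 0.0], [0.0, 0.0, 0.0], [0.0, 0.0, 0.0]] turn [[0.02, -0.23, 0.25], [-0.0, 0.0, -0.0], [0.0, 0.0, 0.0], [0.0, 0.0, 0.0], [0.0, 0.0, 0.0], [0.0, 0.0, 0.0], [0.0, 0.0, 0.0], [0.0, 0.0, 0.0]]
```

Emit:
arm_command:
  xyz:
    - [-0.03,-0.2,0.2]
    - [-0.02,-0.15,0.4]
    - [-0.02,-0.1,0.4]
    - [0,0,0.35]
    - [0,0,0]
    - [0,0,0]
    - [0,0,0]
    - [0,0,0]
  turn:
    - [0,-0.23,0.25]
    - [0,0,0]
    - [0,0,0]
    - [0,0,0]
    - [0,0,0]
    - [0,0,0]
    - [0,0,0]
    - [0,0,0]

```text
t: 22.25
tcp_pos: [0.5253, -0.12, 0.1228]
ee_rot: [3.141, 0.005, 3.056]
wrist_force: [0.4, -0.7, -0.6]
finger_gap: 0.0075
```

```bash
python3 - <<'E'
from h import *
plan((.5235,-.120,.107),175,1,.02)
p=r.read_camera("top");q=r.read_camera("side")
cv2.imwrite("pics/c1.png",np.hstack([cv2.resize(p["img"][160:230,320:400],(400,350),interpolation=cv2.INTER_CUBIC),cv2.resize(q["img"][160:240,240:330],(400,350),interpolation=cv2.INTER_CUBIC)]))
E
```

```text
t 22.25 tcp [ 0.5253 -0.12    0.1228] [180.    0.3 175.1] F [ 0.4 -0.7 -0.6] gap 0.0075
xyz [[0.05, -0.0, 0.4], [-0.0, -0.0, 0.0], [0.0, 0.0, 0.0], [0.0, 0.0, 0.0], [0.0, 0.0, 0.0], [0.0, 0.0, 0.0], [0.0, 0.0, 0.0], [0.0, 0.0, 0.0]] turn [[0.0, 0.07, 0.02], [-0.0, -0.0, 0.0], [0.0, 0.0, 0.0], [0.0, 0.0, 0.0], [0.0, 0.0, 0.0], [0.0, 0.0, 0.0], [0.0, 0.0, 0.0], [0.0, 0.0, 0.0]]
```

View pics/c1.png

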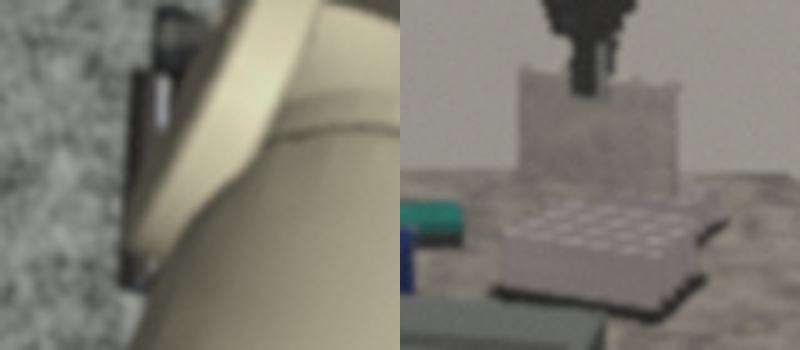

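The side view shows the disk hanging upright above the larger rack, centred lengthwise (520–678 over 505–695). I'll lower it.

Emit:
arm_command:
  xyz:
    - [0,0,0.15]
    - [0,0,0.2]
    - [0,0,0.2]
    - [0,0,0.15]
    - [0,0,0]
    - [0,0,0]
    - [0,0,0]
    - [0,0,0]
  turn:
    - [0,0,0]
    - [0,0,0]
    - [0,0,0]
    - [0,0,0]
    - [0,0,0]
    - [0,0,0]
    - [0,0,0]
    - [0,0,0]

```text
t: 23.15
tcp_pos: [0.5254, -0.12, 0.0923]
ee_rot: [3.141, 0.005, 3.056]
wrist_force: [-0.6, 0.1, -1.4]
finger_gap: 0.0076
```

Emit:
arm_command:
  xyz:
    - [0.03,0,0.12]
    - [0,0,0.15]
    - [0,0,0.15]
    - [0,0,0.1]
    - [0,0,0.05]
    - [0,0,0]
    - [0,0,0]
    - [0,0,0]
  turn:
    - [0,0,0]
    - [0,0,0]
    - [0,0,0]
    - [0,0,0]
    - [0,0,0]
    - [0,0,0]
    - [0,0,0]
    - [0,0,0]

```text
t: 23.95
tcp_pos: [0.5244, -0.12, 0.0676]
ee_rot: [-3.142, 0.005, 3.056]
wrist_force: [-0.6, -0.5, -1.1]
finger_gap: 0.0075
```

Emit:
arm_command:
  xyz:
    - [0,0,0.02]
    - [0,0,0.02]
    - [0,0,0.02]
    - [0,0,0.02]
    - [0,0,0.02]
    - [0,0,0.02]
    - [0,0,0]
    - [0,0,0]
  turn:
    - [0,0,0]
    - [0,0,0]
    - [0,0,0]
    - [0,0,0]
    - [0,0,0]
    - [0,0,0]
    - [0,0,0]
    - [0,0,0]

```text
t: 24.75
tcp_pos: [0.5249, -0.1202, 0.063]
ee_rot: [-3.141, 0.007, 3.056]
wrist_force: [-0.1, 0.4, -0.4]
finger_gap: 0.0076
```

Emit:
arm_command:
  xyz:
    - [0,0,0.02]
    - [0,0,0.02]
    - [0,0,0.02]
    - [0,0,0.02]
    - [0,0,0.02]
    - [0,0,0]
    - [0,0,0]
    - [0,0,0]
  turn:
    - [0,0,0]
    - [0,0,0]
    - [0,0,0]
    - [0,0,0]
    - [0,0,0]
    - [0,0,0]
    - [0,0,0]
    - [0,0,0]

```text
t: 25.55
tcp_pos: [0.5255, -0.1205, 0.0623]
ee_rot: [-3.141, 0.006, 3.056]
wrist_force: [-0.1, 0.6, 0.7]
finger_gap: 0.0073
```

Emit:
arm_command:
  xyz:
    - [0,0,0]
    - [0,0,0]
    - [0,0,0]
    - [0,0,0]
    - [0,0,0]
    - [0,0,0]
    - [0,0,0]
    - [0,0,0]
  turn:
    - [0,0,0]
    - [0,0,0]
    - [0,0,0]
    - [0,0,0]
    - [0,0,0]
    - [0,0,0]
    - [0,0,0]
    - [0,0,0]
  fingers: 0.4

```text
t: 26.35
tcp_pos: [0.5256, -0.1206, 0.0622]
ee_rot: [-3.141, 0.006, 3.056]
wrist_force: [0.5, 0.6, 0.9]
finger_gap: 0.0339
```

Emit:
arm_command:
  xyz:
    - [0,0,-0.2]
    - [0,0,-0.4]
    - [0,0,-0.6]
    - [0,0,-0.8]
    - [0,0,-0.8]
    - [0,0,-0.8]
    - [0,0,0]
    - [0,0,0]
  turn:
    - [0,0,0]
    - [0,0,0]
    - [0,0,0]
    - [0,0,0]
    - [0,0,0]
    - [0,0,0]
    - [0,0,0]
    - [0,0,0]

```text
t: 27.15
tcp_pos: [0.5242, -0.1201, 0.215]
ee_rot: [-3.14, 0.007, 3.056]
wrist_force: [-0.5, 0.2, -0.6]
finger_gap: 0.0342
```

Emit:
arm_command:
  xyz:
    - [0,0.6,0]
    - [0.5,0.8,0]
    - [0.5,0.8,0]
    - [0.5,0.8,0]
    - [0.5,0.8,0]
    - [0.5,0.8,0]
    - [0.4,0.6,0]
    - [0,0,0]
  turn:
    - [0,0,0]
    - [0,0,0]
    - [0,0,0]
    - [0,0,0]
    - [0,0,0]
    - [0,0,0]
    - [0,0,0]
    - [0,0,0]

```text
t: 27.95
tcp_pos: [0.4188, 0.1042, 0.2071]
ee_rot: [3.142, -0.004, 3.052]
wrist_force: [0.1, -0.6, 0.5]
finger_gap: 0.0339
```

```bash
python3 - <<'E'
from h import *
st()
p=r.read_camera("top");q=r.read_camera("side")
cv2.imwrite("pics/d1.png",np.hstack([cv2.resize(p["img"][110:310,130:400],(400,296),interpolation=cv2.INTER_AREA),cv2.resize(q["img"][160:270,180:330],(400,293),interpolation=cv2.INTER_CUBIC)[:296] if 0 else cv2.resize(q["img"][160:270,180:330],(400,296),interpolation=cv2.INTER_CUBIC)]))
for l in("disk","usb_stick","heat_sink","loupe"):
  for c in(p,q):
    for d in r.find_in(l,c)[:2]: print(l,round(d["p"],2),toworld(c,d["point"]).round(3))
E
```

```text
t 27.95 tcp [0.4188 0.1042 0.2071] [180.   -0.3 174.9] F [ 0.1 -0.6  0.5] gap 0.0339
disk 0.62 [ 0.518 -0.116  0.072]
disk 0.6 [ 0.517 -0.116  0.062]
usb_stick 0.56 [0.381 0.058 0.007]
loupe 0.69 [0.501 0.379 0.021]
loupe 0.78 [0.497 0.39  0.017]
```

View pics/d1.png

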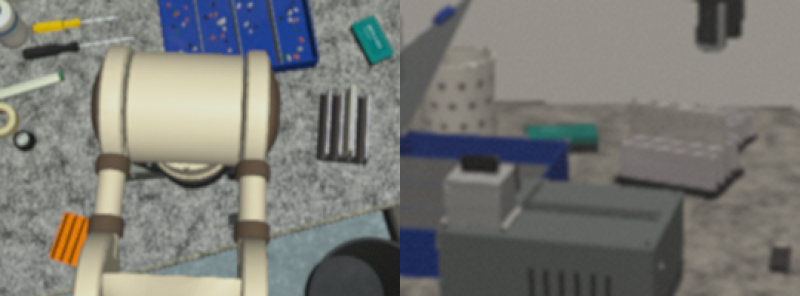

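The disk stands in the middle bay, at (350,120) in the top view and (680,115) in the side view. In the side view the USB stick sits at its original pixel. I'm handing in.

```bash
python3 -c "
from h import *
print(r.hand_in())"
```

```text
the job is handed in; nothing more can be done
None
```

I got the disk out of the dock and left it standing upright in the middle bay of the larger dark rack. I handed the job in at about 28 s of robot time, with the gripper open and clear of everything.

- **Catch:** I pinched the fin and slid it about 60 mm. It then stalled, with 9.6 N measured on it, and did not move on a firmer push, so I took that as its stop.
- **Button:** I felt contact at about z = 0.113 m and pushed down about 9 to 10 mm. It stopped there, with 11 N the highest reading I saw, so I backed off. The side camera showed the disk risen to the predicted height.
- **Disk:** It went into the bay without contact and touched the floor at the expected height, with under 1 N measured. Afterwards the cameras put it at about (0.518, -0.116), upright between the dividers.

**Bystanders:** The loupe showed no real change. The network placed the USB stick 16 mm away from its first reading in the top view, where the arm may have partly hidden it. In the side view it sits at its original pixel. The arm hid the heat sink from the top camera in the last picture, so I could not check it, but I never worked near it.

The last check did not read the catch and button travels directly. I judged both by force and by how far they moved.

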